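Function test of the emergency stop on the test machine's control station

ROBOT

A 6-joint arm with a two-finger parallel gripper is mounted at the origin on a cart in front of the work surface, level with it; the furniture and walls round the work are solid. World frame = base frame: x ahead of the robot, y to its left, z up, the work surface at z = 0. Lengths are in mm, angles in rad, forces in N, time in s.
With the tool pointing down it reaches from about 325 to 750 mm from the base axis. Payload 7.6 kg.
Tool frame: the origin (TCP) lies midway between the tips of the shut fingers; the grasp point (between the pads) lies r.grasp_offset behind it (r.grasp_offset is the distance from the TCP to the grasp point, in mm); z points along the fingers, y is the direction in which the jaws open and shut (so a half turn about z gives the same grasp; the last joint's range is limited). The gripper opens to 85 mm and grips with 20 to 120 N. Pads are 22 mm wide; open, the fingers measure 114 mm over their backs; the gripper's body (76 mm by 85 mm) begins 54 mm behind the grasp point. The pads swing forward as they close: fully open they stand 13 mm farther back than shut.
Start: joints at [-1.213, 0.052, 1.401, -0, 1.689, -0.07], TCP at [217.834, -477.7, 203.823] pointing down, gripper open.
Joint ranges: [-2.9, 2.9], [-0.91, 2.17], [0.12, 2.37], [-1.06, 4.2], [0.26, 2.73], [-2.93, 2.93]. Speed limits (rad/s): [2.57, 2.57, 3.01, 3.14, 3.14, 3.14].

INTERFACE

Orientations are given as a unit quaternion [x, y, z, w].
In Python, from rig import r, vision, job gives the robot as it stands. The module is installed in compiled form; this text tells all that it offers.
- The arm moves only by the tool step_arm, never from a script. Its argument "motion" is a list that holds one entry, the list of rows, each a list of 6 numbers: the shift along the tool's x, y, z each as a share of 0.25 m, from -1 to 1, then the turn, a rotation vector about the tool's x, y, z each as a share of 90 degrees, from -1 to 1. In form: [[[tx, ty, tz, rx, ry, rz], ...]]. A call has 1 to 20 rows; each row is the pose to reach, as a shift and turn from the pose commanded when the call began, along the tool's axes at that moment; what a row does not reach only later rows make up. A row lasts 1/12 s, in which the tool goes at most 41.7 mm and 7.16 degrees, less where a joint would pass 70% of its speed; a pose out of reach is approached as far as the arm can. A call with a number of a shift or a turn outside -1 to 1 is refused whole. A call with a gripper value outside its range is refused whole. "grip" is the opening, from 0 (shut) to 1 (fully open), set as the call begins (left out, the last holds). The fingers move at their own pace and stop on an object; "newtons" is the grip in N (left out, the last holds). Time passes only in rows, so rows that repeat a pose let the fingers close. It gives the time, the measured TCP pose, the force and the opening at its end, in the units of the state.
- r.sense(): the state, without advancing time (a new reading comes with each control period).
- vision.read_camera(name): name is "scene" or "top" or "wrist"; returns the picture (384x512x3 uint8, blue, green, red); there is no depth.
- vision.camera_model(name): a dict with "vfov" (degrees; the focal length in pixels is half the picture's height over the tangent of half this angle, whatever the lens; pixels are square), "cx", "cy" (the principal point, pixels), "extrinsics" (4x4, takes a point from camera to world coordinates). Camera axes: x right, y down, z forward; pixel columns grow to the right and rows downward; lengths in mm; the calibration is good to about 2 mm. The wrist camera is an equidistant fisheye: a pixel r from the principal point sees the ray r / f radians off the axis. A picture is of the moment at which its call begins: read the wrist's pose just before it. camera_model takes no time and is no camera call; for the wrist camera it gives the pose at the moment of the call.
- job.close_job(): hands the job in, once; it reports no verdict.
The state is a dict: "time": time; "joint_pos": joint angles; "joint_vel": joint speeds; "joint_torque": joint torques, N m; "tool_pos": TCP position; "eef_rot": TCP orientation; "ft_force": force on the tool from outside, world axes, zero at the start; "wrist_torque": the same for the moment, N m; "width": finger opening in mm.
Only numpy, scipy, OpenCV 4.12 (cv2) and the standard library are available. Lean on these libraries where they do the work, as an engineer would, in place of code of your own. Each camera call takes 0.05 s, during which the arm holds its last target.

TASK

Test the emergency stop on the grey control box: press the winged mushroom button in until it latches and take your fingers off so that it stays in by itself, then turn it clockwise by its wing with your fingertips until it springs back up, and finally press the small round reset button on the same box and let go of it. Only push with the fingers: pick nothing up, do not squeeze or force the controls, and leave the box and the loose things round it standing where they are.

Things in the scene. Friction and masses are not known exactly. Their poses are not given: they have to be found in the camera images.
- station: grey control box, 90 (x) x 180 (y) x 54 mm high, 2.3 to 3.3 kg, standing loose on rubber feet. Origin at the centre of its underside, z up; its top panel is at z = 54 mm. The mushroom button stands at (0, +40) mm, the reset button at (0, -50) mm
- stop_top (a point): top centre of the black winged mushroom button, on its turning axis; 106 mm above the desk when out, moves with the button. Round head 54 mm across; over it a straight bar (the wing) 76 mm long along this point's x (overhangs the head 11 mm at each end), 12 mm wide, standing 15 mm above the head; head underside 30 mm below this point. Not turned, its axes are the box's
- stop_button (a joint): travel of the mushroom button in m: 0 out, latches at about 0.0085 and stays there by itself, end stop 0.011. The spring pushes up with 3 N when out and 8 N at the bottom, and riding over the latch takes a few N more. When released it springs back to 0
- stop_twist (a joint): turn of the mushroom button in rad, 0 at rest, growing clockwise seen from above, end stop 1.0. A spring turns it back (0.03 N m at 0, 0.1 N m at the end). Turned about 0.5 while latched, the button lets go and springs up; then it turns back to 0 when let go
- reset_button_top (a point): centre of the top of the small round flat reset button (28 mm across) on the box; z up
- reset_button (a joint): travel of the reset button in m: 0 out, 0.006 fully in (5 N); springs back when let go
- weight_1: loose brass check weight with a knob, 38 mm across, 60 mm tall, beside the box; origin at the centre of its underside
- weight_2: loose smaller brass check weight with a knob, 30 mm across, 47 mm tall, in front of the box; origin at the centre of its underside
- roller_1: loose steel roller standing on its end, 20 mm across, 60 mm tall, behind the box; origin at the centre of its underside
- marker_pen: loose marker pen, 135 mm long, 17 mm thick, lying in front of the box; origin at the centre of its underside
- usb_stick: loose memory stick 54 x 16 x 8 mm lying beside the box; origin at the centre of its underside
Not all that is in view belongs to the job. Of the things that look like the station, the larger one is meant.

How it is judged:
By the outcome, as a careful person would: the job done as asked, in the order asked, and still so for the second after the job is handed in, with the robot touching nothing.
It also fails if it takes over 48 s, if anything falls off the work surface, if the arm or the gripper's body presses on something with over 40 N, if the wrist force passes 120 N, or if a joint passes its speed limit or range.

## Working session

There is one attempt and no reset: what is moved stays moved. The work goes in short steps, Python scripts to look and compute and a tool call to move; the robot and the scene stay as the last step left them, time stands still between calls to the robot, and variables do not carry over. Pictures are saved under pics/ and viewed, and the job is handed in when it is done.

Besides the shell and the picture viewer there is one more tool, called by a JSON object that holds its "fn" and its "kwargs". step_arm: Moves the arm, as the interface text tells. Shift numbers are shares of 0.25 m and turn numbers shares of 90 degrees, none past 1 either way. Its arguments: {"type":"object","properties":{"motion":{"type":"array","items":{"type":"array","items":{"type":"array","items":{"type":"number"}}}},"grip":{"type":"number"},"newtons":{"type":"number"}},"required":["motion"]}

```bash
mkdir -p pics
cat > h.py <<'E'
import numpy as np, cv2
from rig import r, vision, job
def snap(n,f):
    m=vision.camera_model(n); im=vision.read_camera(n); cv2.imwrite('pics/'+f,im); return im,m
def ray(m,u,v,fish=False):
    f=192/np.tan(np.radians(m['vfov'])/2); T=np.array(m['extrinsics'])
    x,y=u-m['cx'],v-m['cy']
    if fish:
        rr=np.hypot(x,y); t=rr/f; d=np.array([x/rr*np.sin(t),y/rr*np.sin(t),np.cos(t)]) if rr>0 else np.array([0,0,1.])
    else: d=np.array([x/f,y/f,1])
    return T[:3,3],T[:3,:3]@d
def onz(m,u,v,z,fish=False):
    o,d=ray(m,u,v,fish); return o+d*(z-o[2])/d[2]
def proj(m,p):
    f=192/np.tan(np.radians(m['vfov'])/2); T=np.array(m['extrinsics'])
    c=T[:3,:3].T@(np.array(p)-T[:3,3]); return m['cx']+f*c[0]/c[2], m['cy']+f*c[1]/c[2]
E
python3 - <<'E'
from h import *
for n in ['scene','top','wrist']:
    im,m=snap(n,n+'0.png'); print(n,m['vfov'],m['cx'],m['cy'],np.round(m['extrinsics'],3).tolist())
s=r.sense(); print(s, r.grasp_offset)
E
```

```text
scene 48.126238334706215 246.17905056970432 192.07033018800428 [[-0.765, -0.493, 0.415, 188.066], [-0.645, 0.574, -0.505, 400.917], [0.011, -0.654, -0.756, 739.45], [0.0, 0.0, 0.0, 1.0]]
top 50.59449589021579 255.0558807377009 196.88622598629073 [[-0.022, -0.98, 0.196, 346.283], [-1.0, 0.018, -0.018, -22.992], [0.014, -0.197, -0.98, 956.613], [0.0, 0.0, 0.0, 1.0]]
wrist 65.70646984690485 259.30190519610034 197.16198895679992 [[0.415, -0.872, -0.258, 283.58], [-0.91, -0.398, -0.117, -448.188], [-0.0, 0.284, -0.959, 372.706], [0.0, 0.0, 0.0, 1.0]]
{'time': 0.15, 'joint_pos': array([-1.21329526e+00,  5.26861434e-02,  1.40145594e+00,  2.38089891e-05,
        1.68860939e+00, -7.02809055e-02]), 'joint_vel': array([-1.50172312e-03, -4.08499367e-04, -1.01767619e-03, -1.33436388e-03,
        5.74565214e-04, -3.59488231e-05]), 'joint_torque': array([ 1.01202215e-03, -3.81951749e+01, -3.60424161e+01, -1.77860363e-05,
        4.63868317e-03, -1.05996261e-05]), 'tool_pos': array([ 217.74722548, -477.44008688,  203.18698285]), 'eef_rot': array([ 9.77211939e-01,  2.12265143e-01, -7.12221688e-05, -5.75136417e-04]), 'ft_force': array([0.14364077, 0.37233686, 0.10262002]), 'wrist_torque': array([0.04865416, 0.02726408, 0.02702338]), 'width': 85.39421884179924} 18.700000000000003
```

View pics/scene0.png

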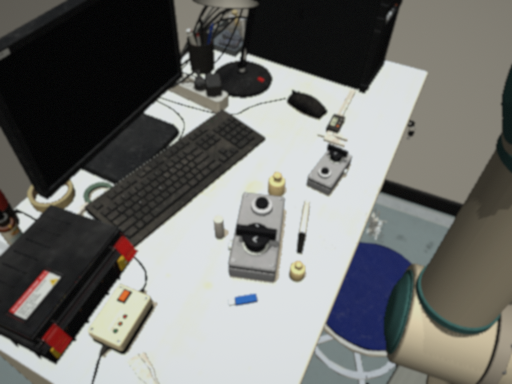

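View pics/top0.png

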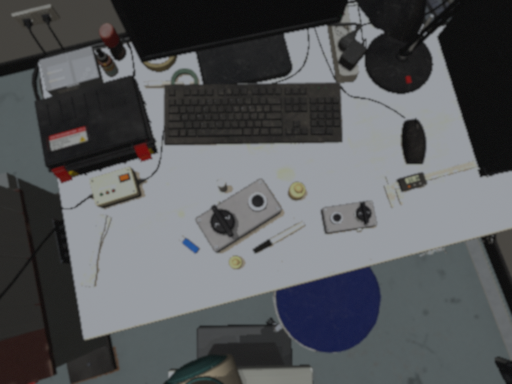

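View pics/wrist0.png

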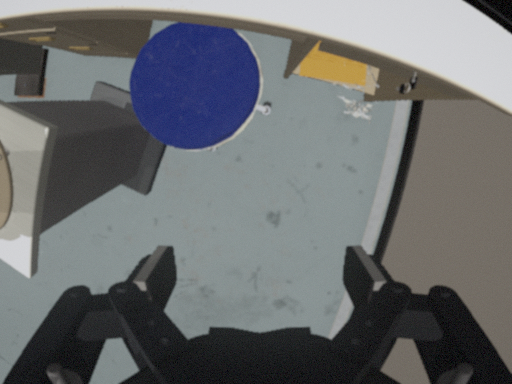

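Top view: two station-like boxes, the large one at about (239,215) and a smaller one at (349,216). The large one fits "the larger one is meant". I'll enlarge it to confirm and measure it.

Run:
```python
from h import *
a=cv2.imread('pics/top0.png')[165:275,165:315]; b=cv2.imread('pics/scene0.png')[160:310,200:330]
cv2.imwrite('pics/c_top.png',cv2.resize(a,None,fx=5,fy=5,interpolation=cv2.INTER_CUBIC))
cv2.imwrite('pics/c_sc.png',cv2.resize(b,None,fx=4,fy=4,interpolation=cv2.INTER_CUBIC))
```

```text
(no output)
```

View pics/c_top.png

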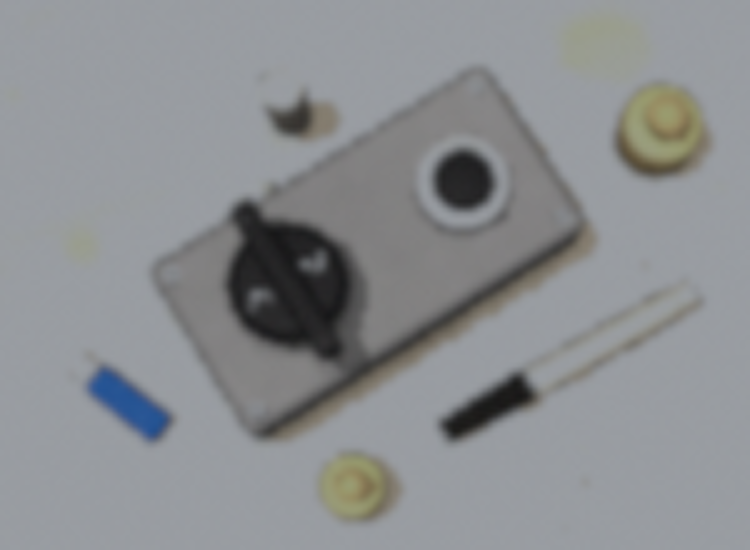

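View pics/c_sc.png

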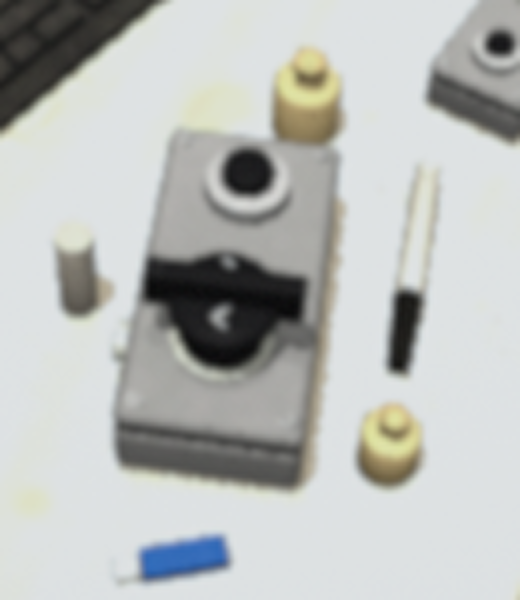

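The crops confirm it: the large box carries the black winged mushroom (top 222,221) and the reset button with a white ring (top 257,201). Next I measure.

Run:
```python
from h import *
im=cv2.imread('pics/top0.png'); m=vision.camera_model('top'); ms=vision.camera_model('scene')
g=im.max(axis=2)
def P(x,y): return ((x+.5)/5-.5+165,(y+.5)/5-.5+165)
for n,x,y,z in [('wingA',245,212,106),('wingB',332,347,106),('head',290,284,91),('reset',464,180,60),('c1',155,270,54),('c2',482,68,54),('c3',583,222,54),('c4',258,430,54)]:
    print(n,np.round(P(x,y),1),np.round(onz(m,*P(x,y),z),1))
def S(x,y): return ((x+.5)/4-.5+200,(y+.5)/4-.5+160)
for n,x,y,z in [('wingA',150,272,106),('wingB',303,290,106),('reset',247,172,60),('c1',180,135,54),('c2',337,152,54),('c3',300,440,54),('c4',120,420,54)]:
    print('sc',n,np.round(onz(ms,*S(x,y),z),1))
# masks
roi=np.zeros_like(g); roi[165:275,165:315]=1
mk=((g<75)&(roi>0)).astype(np.uint8)
n,l,st,c=cv2.connectedComponentsWithStats(mk)
for i in range(1,n):
    if st[i,4]>30: print(st[i],c[i])
```

```text
wingA [213.6 207. ] [496.4  49.7 106. ]
wingB [231. 234.] [438.3  13.4 106. ]
head [222.6 221.4] [467.3  31.8  91. ]
reset [257.4 200.6] [517.2 -44.7  60. ]
c1 [195.6 218.6] [480.   94.4  54. ]
c2 [261.  178.2] [570.4 -54.2  54. ]
c3 [281.2 209. ] [498.1 -98.   54. ]
c4 [216.2 250.6] [407.9  48.6  54. ]
sc wingA [493.5  53.5 106. ]
sc wingB [434.5  16.2 106. ]
sc reset [519.3 -51.7  60. ]
sc c1 [564.8 -52.4  54. ]
sc c2 [495.1 -96.8  54. ]
sc c3 [404.6  52.   54. ]
sc c4 [474.   97.4  54. ]
[252 195  11  12  93] [257.37634409 200.55913978]
[210 206  26  31 531] [222.77966102 221.63841808]
[218 213  61  39  97] [247.1443299  232.50515464]
[254 240  18  12  89] [262.56179775 245.94382022]
```

```bash
cat >> h.py <<'E'
from scipy.spatial.transform import Rotation as R
def down(yawdeg): # tool x at yaw, z down
    c,s=np.cos(np.radians(yawdeg)),np.sin(np.radians(yawdeg))
    return R.from_matrix(np.array([[c,s,0],[s,-c,0],[0,0,-1]]))
def row(pos,yaw,base=None):
    s=r.sense(); p0,R0=(s['tool_pos'],R.from_quat(s['eef_rot'])) if base is None else (np.array(base[0],float),down(base[1]))
    t=R0.inv().apply(np.array(pos)-p0)/250; w=(R0.inv()*down(yaw)).as_rotvec()/(np.pi/2)
    return np.round(np.r_[t,w],3).tolist()
def st():
    s=r.sense(); M=R.from_quat(s['eef_rot']).as_matrix()
    print('t',round(s['time'],2),'p',np.round(s['tool_pos'],1),'yaw',round(np.degrees(np.arctan2(M[1,0],M[0,0])),2),'tilt',np.round(M[:2,2],4),'F',np.round(s['ft_force'],2),'M',np.round(s['wrist_torque'],2),'w',round(s['width'],1))
E
python3 - <<'E'
from h import *
st()
s=r.sense()['tool_pos']; e=np.array([466,33,200.])
print(row(s+(e-s)*.42,24.5+40)); print(row(s+(e-s)*.42,24.5+40,))
E
```

```text
t 0.15 p [ 217.7 -477.4  203.2] yaw 24.51 tilt [-0.0004  0.0011] F [0.14 0.37 0.1 ] M [0.05 0.03 0.03] w 85.4
[0.735, -0.607, 0.006, -0.001, -0.0, -0.444]
[0.735, -0.607, 0.006, -0.001, -0.0, -0.444]
```

{"fn": "step_arm", "kwargs": {"motion": [[[0.735, -0.607, 0.006, 0, 0, -0.444], [0.735, -0.607, 0.006, 0, 0, -0.444], [0.735, -0.607, 0.006, 0, 0, -0.444], [0.735, -0.607, 0.006, 0, 0, -0.444], [0.735, -0.607, 0.006, 0, 0, -0.444], [0.735, -0.607, 0.006, 0, 0, -0.444], [0.735, -0.607, 0.006, 0, 0, -0.444], [0.735, -0.607, 0.006, 0, 0, -0.444]]], "grip": 0, "newtons": 20}}

```text
time: 0.82
tool_pos: [322.6, -262.4, 202.3]
eef_rot: [0.845, 0.535, -0.0, 0.0]
ft_force: [0.0, -0.9, -0.1]
width: -0.0
```

Run:
```python
from h import *
st(); print(row([466,33,180],121.8))
```

```text
t 0.82 p [ 322.6 -262.4  202.3] yaw 64.62 tilt [ 0.0002 -0.0005] F [ 0.04 -0.95 -0.08] M [-0.03 -0.02 -0.01] w -0.0
[1.313, 0.012, 0.089, 0.0, 0.0, -0.635]
```

{"fn": "step_arm", "kwargs": {"motion": [[[0.9, 0.01, 0.06, 0, 0, -0.635], [0.9, 0.01, 0.06, 0, 0, -0.635], [0.9, 0.01, 0.06, 0, 0, -0.635], [0.9, 0.01, 0.06, 0, 0, -0.635], [0.9, 0.01, 0.06, 0, 0, -0.635], [0.9, 0.01, 0.06, 0, 0, -0.635], [0.9, 0.01, 0.06, 0, 0, -0.635], [0.9, 0.01, 0.06, 0, 0, -0.635], [0.9, 0.01, 0.06, 0, 0, -0.635], [0.9, 0.01, 0.06, 0, 0, -0.635]]]}}

```text
time: 1.65
tool_pos: [421.3, -62.3, 187.1]
eef_rot: [0.49, 0.872, -0.0, -0.0]
ft_force: [0.4, -0.4, 0.0]
width: -0.2
```

Run:
```python
from h import *
st(); print(row([466,33,180],121.8))
m=vision.camera_model('wrist'); print(np.round(m['extrinsics'],3).tolist())
im,m=snap('wrist','w1.png')
```

```text
t 1.65 p [421.3 -62.3 187.1] yaw 121.3 tilt [-0.0005 -0.0002] F [ 0.44 -0.37  0.  ] M [-0.   -0.02  0.05] w -0.2
[0.233, 0.351, 0.028, -0.0, -0.0, -0.006]
[[0.855, 0.498, 0.147, 384.104], [0.519, -0.819, -0.243, -1.168], [-0.001, 0.284, -0.959, 356.698], [0.0, 0.0, 0.0, 1.0]]
```

View pics/w1.png

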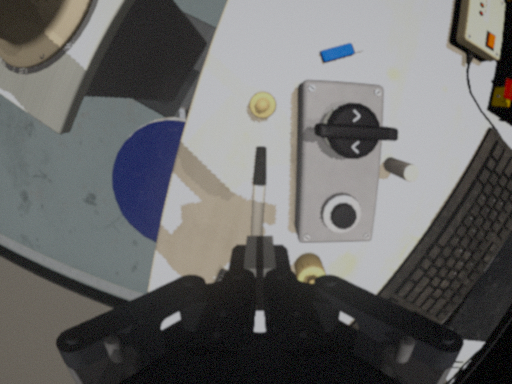

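Wrist view: mushroom around (353,131) with wing ends at (317,130) and (396,134), reset button at (343,214), shut fingertips at (259,245). I'll use this as a third measurement.

Run:
```python
from h import *
m=vision.camera_model('wrist'); im=cv2.imread('pics/w1.png')
c=im[75:250,285:405]; cv2.imwrite('pics/w1c.png',cv2.resize(c,None,fx=3.4,fy=3.4,interpolation=cv2.INTER_CUBIC))
for n,u,v,z in [('wA',396.5,134.5,104),('wB',315.5,130,104),('reset',343.5,214,60),('c',303,83,54),('c',382,86,54),('c',371,240,54),('c',299,240,54),('tip',259,237,187)]:
    print(n,np.round(onz(m,u,v,z,True),1))
```

```text
wA [498.5  50.2 104. ]
wB [432.7  10.8 104. ]
reset [517.8 -45.2  60. ]
c [405.8  47.1  54. ]
c [477.6  94.   54. ]
c [569.9 -54.7  54. ]
c [494.6 -97.8  54. ]
tip [423.4 -66.5 187. ]
```

View pics/w1c.png

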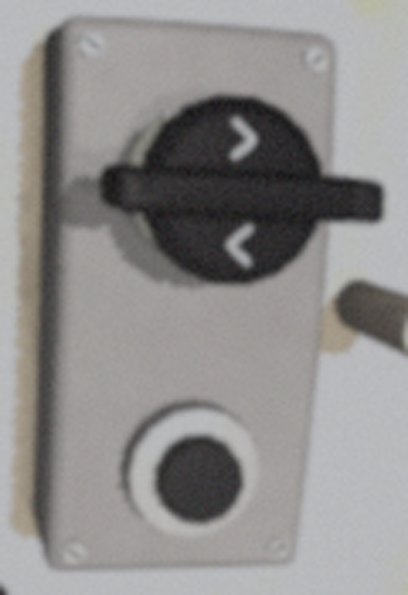

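All three views agree within about 3 mm: mushroom axis at about (466,32), wing at about 31.7°, reset at about (517,-46). I'll go above the mushroom.

Run:
```python
from h import *
print(row([466,32,125],121.8))
```

```text
[0.229, 0.349, 0.248, -0.0, -0.0, -0.006]
```

{"fn": "step_arm", "kwargs": {"motion": [[[0.229, 0.349, 0.03, 0, 0, -0.006], [0.229, 0.349, 0.03, 0, 0, -0.006], [0.229, 0.349, 0.03, 0, 0, -0.006], [0.229, 0.349, 0.1, 0, 0, -0.006], [0.229, 0.349, 0.18, 0, 0, -0.006], [0.229, 0.349, 0.248, 0, 0, -0.006], [0.229, 0.349, 0.248, 0, 0, -0.006], [0.229, 0.349, 0.248, 0, 0, -0.006]]]}}

```text
time: 2.37
tool_pos: [465.2, 32.5, 124.9]
eef_rot: [0.485, 0.875, -0.0, -0.001]
ft_force: [0.5, 0.5, 1.4]
width: -0.2
```

Run:
```python
from h import *
st()
im,m=snap('wrist','w2.png')
im,m=snap('scene','s2.png')
cv2.imwrite('pics/s2c.png',cv2.resize(im[130:310,180:350],None,fx=3,fy=3,interpolation=cv2.INTER_CUBIC))
```

```text
t 2.37 p [465.2  32.5 124.9] yaw 121.98 tilt [-0.0017 -0.0001] F [0.45 0.48 1.36] M [ 0.    0.03 -0.02] w -0.2
```

View pics/w2.png

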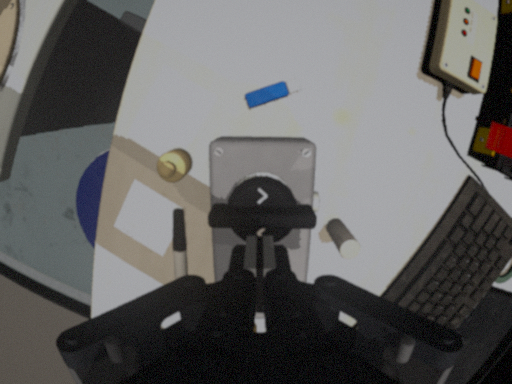

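View pics/s2c.png

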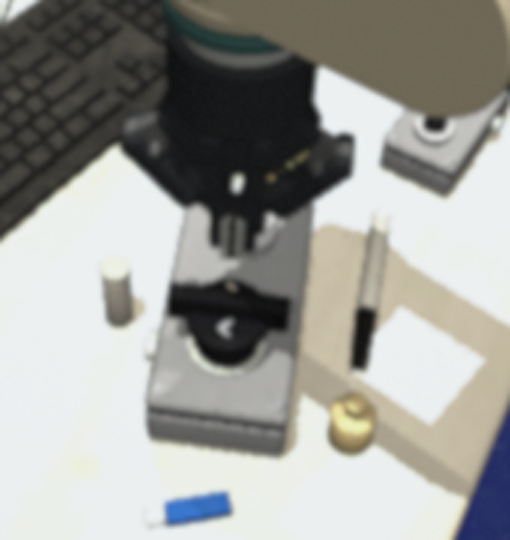

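Run:
```python
from h import *
m=vision.camera_model('wrist')
for n,u,v,z in [('wA',315,216,104),('wB',208,215,104)]: print(n,np.round(onz(m,u,v,z,True),1))
ms=vision.camera_model('scene')
for z in (125,106): 
  u,v=proj(ms,[465.2,32.5,z]); print(z,(u-180)*3,(v-130)*3)
print(r.sense()['ft_force'])
```

```text
wA [498.6  53.8 104. ]
wB [435.  15. 104.]
125 230.42507251657537 277.2536989458774
106 229.49804810518492 296.12337027416504
[ 0.61576096  0.23052868 -0.31386669]
```

{"fn": "step_arm", "kwargs": {"motion": [[[0, 0, 0.02, 0, 0, 0], [0, 0, 0.04, 0, 0, 0], [0, 0, 0.06, 0, 0, 0], [0, 0, 0.068, 0, 0, 0], [0, 0, 0.068, 0, 0, 0]]]}}

```text
time: 2.88
tool_pos: [465.2, 33.0, 107.5]
eef_rot: [0.484, 0.875, -0.0, -0.001]
ft_force: [0.4, -1.5, 0.5]
width: -0.1
```

Run:
```python
from h import *
st()
im,m=snap('scene','s3.png')
cv2.imwrite('pics/s3c.png',cv2.resize(im[180:280,210:310],None,fx=5,fy=5,interpolation=cv2.INTER_CUBIC))
st()
```

```text
t 2.88 p [465.2  33.  107.5] yaw 122.15 tilt [-0.0013 -0.0001] F [ 0.41 -1.46  0.53] M [-0.05 -0.01 -0.04] w -0.1
t 2.93 p [465.3  33.1 107.9] yaw 122.16 tilt [-0.0007 -0.0001] F [ 0.47 -0.52 -0.48] M [ 0.03  0.03 -0.04] w 0.2
```

View pics/s3c.png

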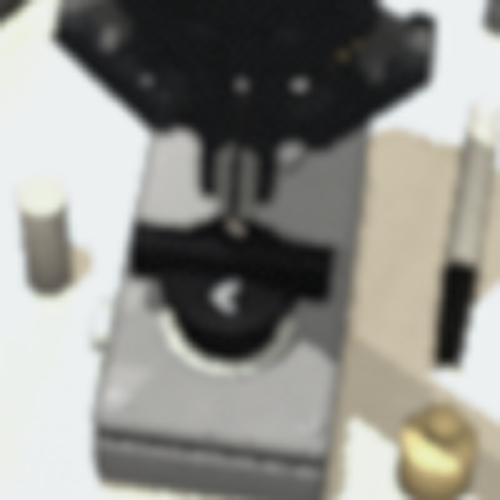

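{"fn": "step_arm", "kwargs": {"motion": [[[0, 0, 0.008, 0, 0, 0], [0, 0, 0.016, 0, 0, 0], [0, 0, 0.016, 0, 0, 0]]]}}

```text
time: 3.18
tool_pos: [465.4, 33.1, 103.9]
eef_rot: [0.484, 0.875, -0.0, -0.0]
ft_force: [-0.2, 0.0, 0.2]
width: 0.3
```

Run:
```python
from h import *
st()
im,m=snap('wrist','w3.png')
st()
```

```text
t 3.18 p [465.4  33.1 103.9] yaw 122.16 tilt [-0.0004 -0.0001] F [-0.21  0.04  0.21] M [ 0.01  0.   -0.04] w 0.3
t 3.23 p [465.5  33.1 104.1] yaw 122.16 tilt [-0.0002 -0.0001] F [-0.14 -0.44 -0.02] M [ 0.01 -0.02 -0.08] w -0.1
```

View pics/w3.png

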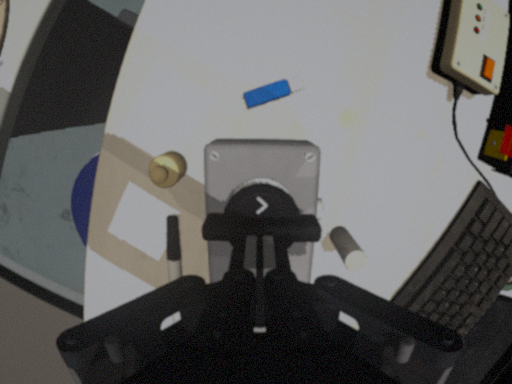

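Run:
```python
from h import *
a=cv2.imread('pics/w1.png')[200:350,190:330]; b=cv2.imread('pics/w3.png')[200:350,190:330]
o=np.hstack([a,b]); o=cv2.convertScaleAbs(o,alpha=1.8,beta=20)
cv2.imwrite('pics/w13.png',cv2.resize(o,None,fx=2.8,fy=2.8,interpolation=cv2.INTER_CUBIC))
m=vision.camera_model('wrist'); s=r.sense(); Rt=R.from_quat(s['eef_rot']).as_matrix()
# tip pixel -> tool coords at several heights above TCP
for v in (230,235,240,245):
  print(v,[np.round(Rt.T@(onz(m,259,v,s['tool_pos'][2]+h,True)-s['tool_pos']),1).tolist() for h in (0,10,20)])
T=np.array(m['extrinsics']); print(Rt.T@(T[:3,3]-s['tool_pos']))
f=192/np.tan(np.radians(m['vfov']/2))
for q in ([0,0,0],[-11,0,0],[11,0,0],[0,0,-10]):
  c=T[:3,:3].T@(s['tool_pos']+Rt@np.array(q,float)-T[:3,3]); th=np.arctan2(np.hypot(c[0],c[1]),c[2]); k=f*th/np.hypot(c[0],c[1]); print(q,m['cx']+k*c[0],m['cy']+k*c[1])
```

```text
230 [[0.2, -0.4, 0.0], [4.4, -0.4, -10.0], [8.6, -0.4, -20.0]]
235 [[-3.2, -0.4, 0.0], [1.2, -0.4, -10.0], [5.6, -0.4, -20.0]]
240 [[-6.7, -0.4, -0.0], [-2.0, -0.4, -10.0], [2.6, -0.4, -20.0]]
245 [[-10.1, -0.4, -0.0], [-5.3, -0.4, -10.0], [-0.5, -0.4, -20.0]]
[ 7.15919849e+01 -9.82758792e-02 -1.69620709e+02]
[0, 0, 0] 259.6437583060291 230.22992372589238
[-11, 0, 0] 259.6396331914444 246.20874655100127
[11, 0, 0] 259.6473565070975 213.49254514606696
[0, 0, -10] 259.6520101714323 236.83919951540665
```

View pics/w13.png

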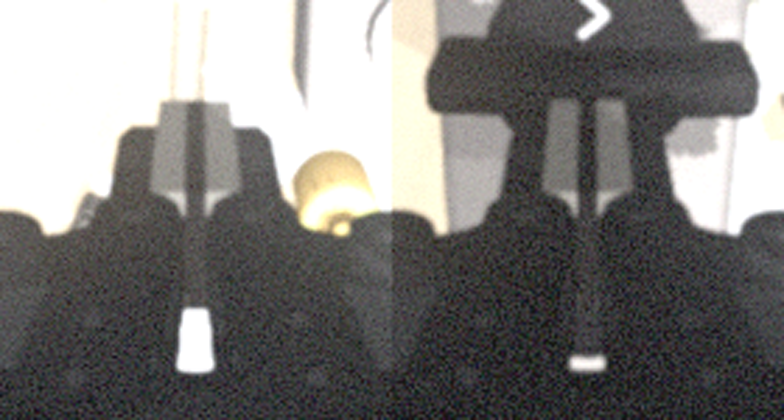

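No contact at z=104, and both images show the shut tips sitting some 15–30 mm behind the nominal TCP. So I go on by force, in steps smaller than the button's travel.

{"fn": "step_arm", "kwargs": {"motion": [[[0, 0, 0.01, 0, 0, 0], [0, 0, 0.02, 0, 0, 0], [0, 0, 0.02, 0, 0, 0], [0, 0, 0.02, 0, 0, 0]]]}}

```text
time: 3.57
tool_pos: [465.4, 33.0, 99.1]
eef_rot: [0.484, 0.875, -0.0, -0.0]
ft_force: [0.2, -0.4, 0.3]
width: -0.2
```

{"fn": "step_arm", "kwargs": {"motion": [[[0, 0, 0, 0, 0, 0]]]}}

```text
time: 3.65
tool_pos: [465.6, 33.0, 99.3]
eef_rot: [0.484, 0.875, -0.0, 0.0]
ft_force: [0.1, 0.5, 0.6]
width: 0.2
```

{"fn": "step_arm", "kwargs": {"motion": [[[0, 0, 0.01, 0, 0, 0], [0, 0, 0.02, 0, 0, 0], [0, 0, 0.02, 0, 0, 0], [0, 0, 0.02, 0, 0, 0]]]}}

```text
time: 3.98
tool_pos: [465.4, 33.0, 94.0]
eef_rot: [0.484, 0.875, -0.0, -0.0]
ft_force: [-0.3, 0.4, -0.3]
width: 0.0
```

Run:
```python
from h import *
im,m=snap('scene','s4.png')
im2,m=snap('wrist','w4.png')
a=cv2.resize(im[180:280,210:310],(400,400),interpolation=cv2.INTER_CUBIC);b=cv2.resize(cv2.convertScaleAbs(im2[180:320,190:330],alpha=1.8,beta=20),(400,400),interpolation=cv2.INTER_CUBIC)
cv2.imwrite('pics/s4c.png',np.hstack([a,b]))
st()
```

```text
t 4.08 p [465.6  33.   94.3] yaw 122.16 tilt [ 0.0001 -0.0001] F [-0.23  0.34  0.24] M [-0.02 -0.04 -0.01] w -0.2
```

View pics/s4c.png

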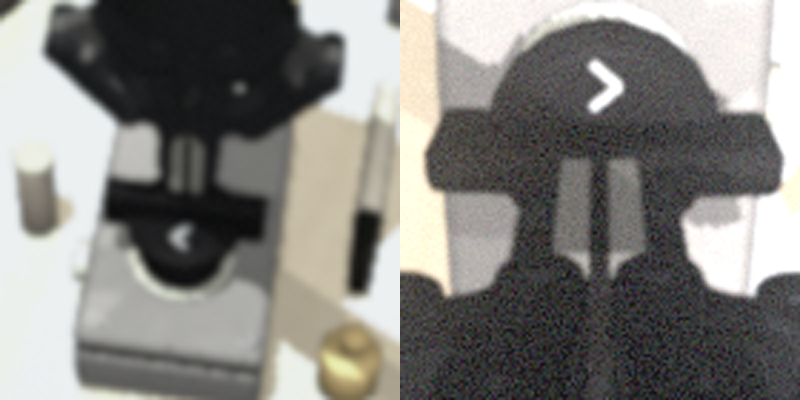

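The wrist crop shows the pad tips overlapping the wing from above (grey from row ~235), still clear of it. Continuing.

{"fn": "step_arm", "kwargs": {"motion": [[[0, 0, 0.01, 0, 0, 0], [0, 0, 0.02, 0, 0, 0], [0, 0, 0.02, 0, 0, 0], [0, 0, 0.02, 0, 0, 0]]]}}

```text
time: 4.42
tool_pos: [465.4, 33.0, 89.0]
eef_rot: [0.484, 0.875, -0.0, -0.0]
ft_force: [-0.3, 0.2, -0.0]
width: -0.1
```

{"fn": "step_arm", "kwargs": {"motion": [[[0, 0, 0, 0, 0, 0]]]}}

```text
time: 4.5
tool_pos: [465.6, 33.1, 89.3]
eef_rot: [0.484, 0.875, -0.0, 0.0]
ft_force: [-0.3, 0.2, 0.4]
width: -0.0
```

Run:
```python
from h import *
im,m=snap('scene','s5.png')
im2,m=snap('wrist','w5.png')
a=cv2.resize(im[180:280,210:310],(400,400),interpolation=cv2.INTER_CUBIC);b=cv2.resize(cv2.convertScaleAbs(im2[180:320,190:330],alpha=1.8,beta=20),(400,400),interpolation=cv2.INTER_CUBIC)
cv2.imwrite('pics/s5c.png',np.hstack([a,b]))
st()
```

```text
t 4.6 p [465.6  33.1  89.4] yaw 122.16 tilt [ 0.0001 -0.0001] F [-0.3  -0.01 -0.32] M [ 0.01 -0.01  0.01] w -0.0
```

View pics/s5c.png

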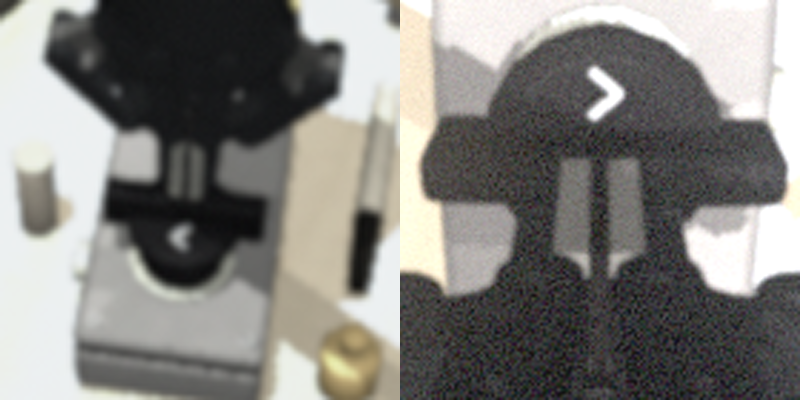

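{"fn": "step_arm", "kwargs": {"motion": [[[0, 0, 0.008, 0, 0, 0], [0, 0, 0.016, 0, 0, 0], [0, 0, 0.016, 0, 0, 0], [0, 0, 0.016, 0, 0, 0]]]}}

```text
time: 4.93
tool_pos: [465.4, 33.1, 85.0]
eef_rot: [0.484, 0.875, -0.0, -0.0]
ft_force: [-0.2, -0.2, -0.7]
width: 0.4
```

{"fn": "step_arm", "kwargs": {"motion": [[[0, 0, 0.008, 0, 0, 0], [0, 0, 0.016, 0, 0, 0], [0, 0, 0.016, 0, 0, 0], [0, 0, 0.016, 0, 0, 0]]]}}

```text
time: 5.27
tool_pos: [465.4, 33.1, 81.1]
eef_rot: [0.484, 0.875, -0.0, -0.0]
ft_force: [-1.4, 0.2, -0.1]
width: -0.3
```

Run:
```python
from h import *
im,m=snap('scene','s6.png')
im2,m=snap('wrist','w6.png')
a=cv2.resize(im[180:280,210:310],(400,400),interpolation=cv2.INTER_CUBIC);b=cv2.resize(cv2.convertScaleAbs(im2[180:320,190:330],alpha=1.8,beta=20),(400,400),interpolation=cv2.INTER_CUBIC)
cv2.imwrite('pics/s6c.png',np.hstack([a,b]))
st()
```

```text
t 5.37 p [465.6  33.1  81.3] yaw 122.16 tilt [ 0.0001 -0.0001] F [-0.13 -0.53 -0.58] M [-0.04 -0.06 -0.01] w -0.4
```

View pics/s6c.png

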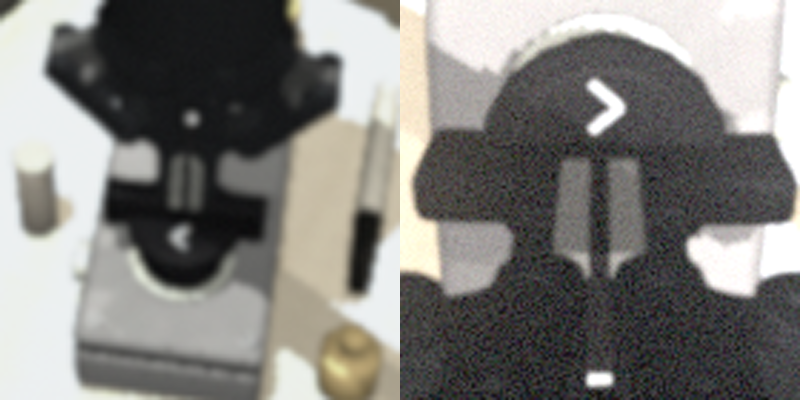

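{"fn": "step_arm", "kwargs": {"motion": [[[0, 0, 0.006, 0, 0, 0], [0, 0, 0.012, 0, 0, 0], [0, 0, 0.012, 0, 0, 0], [0, 0, 0.012, 0, 0, 0]]]}}

```text
time: 5.7
tool_pos: [465.7, 33.0, 78.5]
eef_rot: [0.484, 0.875, 0.0, 0.0]
ft_force: [-0.7, -0.5, 2.0]
width: 0.2
```

{"fn": "step_arm", "kwargs": {"motion": [[[0, 0, 0.006, 0, 0, 0], [0, 0, 0.012, 0, 0, 0], [0, 0, 0.012, 0, 0, 0], [0, 0, 0.012, 0, 0, 0]]]}}

```text
time: 6.03
tool_pos: [465.9, 33.0, 76.0]
eef_rot: [0.484, 0.875, 0.0, 0.0]
ft_force: [-1.4, -0.2, 5.6]
width: 0.2
```

Run:
```python
from h import *
im,m=snap('scene','s7.png')
im2,m=snap('wrist','w7.png')
a=cv2.resize(im[180:280,210:310],(400,400),interpolation=cv2.INTER_CUBIC);b=cv2.resize(cv2.convertScaleAbs(im2[180:320,190:330],alpha=1.8,beta=20),(400,400),interpolation=cv2.INTER_CUBIC)
cv2.imwrite('pics/s7c.png',np.hstack([a,b]))
st()
```

```text
t 6.13 p [465.9  33.   76. ] yaw 122.16 tilt [ 0.001  -0.0002] F [-1.04 -0.14  6.41] M [-0.06  0.34  0.05] w -0.2
```

View pics/s7c.png

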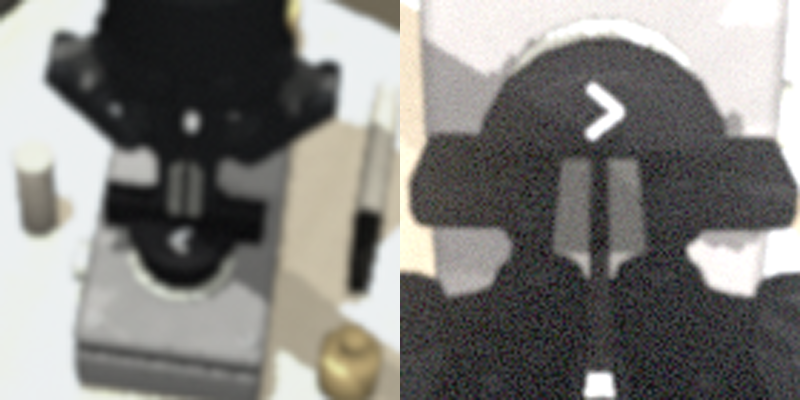

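Contact came at about z=78.7, rising to 6 N at 76 mm, with the tips centred on the wing in both views. So the real tips are about 27 mm behind the reported TCP. I keep pressing by force.

{"fn": "step_arm", "kwargs": {"motion": [[[0, 0, 0.006, 0, 0, 0], [0, 0, 0.012, 0, 0, 0], [0, 0, 0.012, 0, 0, 0]]]}}

```text
time: 6.38
tool_pos: [465.9, 33.0, 73.0]
eef_rot: [0.484, 0.875, 0.0, 0.001]
ft_force: [-0.4, 0.9, 4.1]
width: -0.2
```

{"fn": "step_arm", "kwargs": {"motion": [[[0, 0, 0.004, 0, 0, 0], [0, 0, 0.008, 0, 0, 0], [0, 0, 0.008, 0, 0, 0]]]}}

```text
time: 6.63
tool_pos: [465.8, 33.1, 70.4]
eef_rot: [0.484, 0.875, 0.0, 0.0]
ft_force: [0.7, 0.2, 2.2]
width: -0.1
```

Run:
```python
from h import *
st()
```

```text
t 6.63 p [465.8  33.1  70.4] yaw 122.16 tilt [ 0.0007 -0.0001] F [0.66 0.16 2.21] M [ 0.05 -0.09  0.01] w -0.1
```

{"fn": "step_arm", "kwargs": {"motion": [[[0, 0, 0.004, 0, 0, 0], [0, 0, 0.004, 0, 0, 0], [0, 0, 0.004, 0, 0, 0]]]}}

```text
time: 6.88
tool_pos: [465.9, 33.0, 69.6]
eef_rot: [0.484, 0.875, 0.0, 0.0]
ft_force: [0.0, 0.8, 5.0]
width: 0.0
```

{"fn": "step_arm", "kwargs": {"motion": [[[0, 0, 0.004, 0, 0, 0], [0, 0, 0.004, 0, 0, 0], [0, 0, 0.004, 0, 0, 0]]]}}

```text
time: 7.13
tool_pos: [465.9, 33.0, 68.7]
eef_rot: [0.484, 0.875, 0.0, 0.0]
ft_force: [-0.9, -0.1, 5.8]
width: 0.2
```

Run:
```python
from h import *
st()
```

```text
t 7.13 p [465.9  33.   68.7] yaw 122.16 tilt [ 0.0008 -0.0001] F [-0.86 -0.06  5.76] M [-0.01  0.12  0.01] w 0.2
```

{"fn": "step_arm", "kwargs": {"motion": [[[0, 0, -0.02, 0, 0, 0], [0, 0, -0.08, 0, 0, 0], [0, 0, -0.14, 0, 0, 0], [0, 0, -0.14, 0, 0, 0], [0, 0, -0.14, 0, 0, 0]]]}}

```text
time: 7.55
tool_pos: [465.7, 33.0, 103.3]
eef_rot: [0.484, 0.875, 0.0, 0.0]
ft_force: [-0.6, 0.2, -0.1]
width: -0.3
```

Run:
```python
from h import *
st()
im,m=snap('scene','s8.png')
im2,m=snap('wrist','w8.png')
ims=cv2.imread('pics/s4.png')
a=cv2.resize(im[180:280,210:310],(400,400),interpolation=cv2.INTER_CUBIC);b=cv2.resize(ims[180:280,210:310],(400,400),interpolation=cv2.INTER_CUBIC)
cv2.imwrite('pics/s8c.png',np.hstack([a,b]))
st()
```

```text
t 7.55 p [465.7  33.  103.3] yaw 122.16 tilt [ 0.0007 -0.0001] F [-0.6   0.17 -0.06] M [-0.07  0.03  0.01] w -0.3
t 7.65 p [464.9  33.1 102. ] yaw 122.16 tilt [-0.0019 -0.0001] F [-0.82 -0.04  0.33] M [-0.02  0.04  0.01] w 0.1
```

View pics/s8c.png

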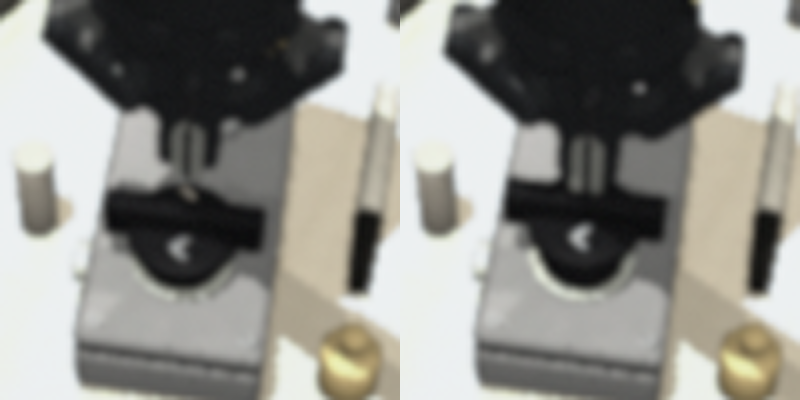

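View pics/w8.png

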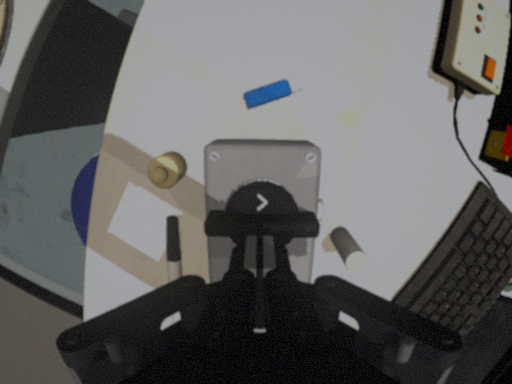

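The button stays in by itself: in the scene crop the arrow moved from row 237 to 247 and the head sits into its ring. Next I place the shut fingertips beside the left/far wing end.

```bash
cat >> h.py <<'E'
C=np.array([466.,33.]); a=np.array([np.cos(np.radians(31.7)),np.sin(np.radians(31.7))]); b=np.array([-a[1],a[0]])
def wp(d,phi=0,z=66.3,rr=30):
    c,s=np.cos(-phi),np.sin(-phi); v=rr*a+d*b
    return [C[0]+c*v[0]-s*v[1], C[1]+s*v[0]+c*v[1], z], 121.8-np.degrees(phi)
E
python3 - <<'E'
from h import *
st(); print(row(*wp(28,z=103))); print(row(*wp(28,z=66.3)))
E
```

```text
t 7.65 p [464.9  33.1 102. ] yaw 122.16 tilt [-0.0019 -0.0001] F [-0.82 -0.04  0.33] M [-0.02  0.04  0.01] w 0.1
[0.108, 0.124, -0.004, -0.001, -0.001, 0.004]
[0.108, 0.125, 0.143, -0.001, -0.001, 0.004]
```

{"fn": "step_arm", "kwargs": {"motion": [[[0.108, 0.124, -0.005, 0, 0, 0.004], [0.108, 0.124, -0.005, 0, 0, 0.004], [0.108, 0.124, 0.05, 0, 0, 0.004], [0.108, 0.124, 0.1, 0, 0, 0.004], [0.108, 0.124, 0.12, 0, 0, 0.004], [0.108, 0.124, 0.12, 0, 0, 0.004], [0.108, 0.124, 0.12, 0, 0, 0.004]]]}}

```text
time: 8.23
tool_pos: [477.1, 72.3, 72.9]
eef_rot: [0.486, 0.874, -0.0, -0.0]
ft_force: [0.4, -0.3, -0.7]
width: 0.1
```

Run:
```python
from h import *
st()
im,m=snap('scene','s9.png')
im2,m=snap('wrist','w9.png')
a_=cv2.resize(im[180:280,210:310],(400,400),interpolation=cv2.INTER_CUBIC);b_=cv2.resize(cv2.convertScaleAbs(im2[180:320,190:330],alpha=1.8,beta=20),(400,400),interpolation=cv2.INTER_CUBIC)
cv2.imwrite('pics/s9c.png',np.hstack([a_,b_]))
st(); print(row(*wp(28,z=66.3)))
```

```text
t 8.23 p [477.1  72.3  72.9] yaw 121.8 tilt [-0.0012 -0.0002] F [ 0.35 -0.26 -0.68] M [0.01 0.01 0.04] w 0.1
t 8.33 p [477.8  72.3  73.9] yaw 121.79 tilt [0.0009 0.    ] F [0.04 0.47 0.56] M [-0.05 -0.01  0.04] w -0.4
[0.003, -0.003, 0.03, 0.0, 0.0, -0.0]
```

View pics/s9c.png

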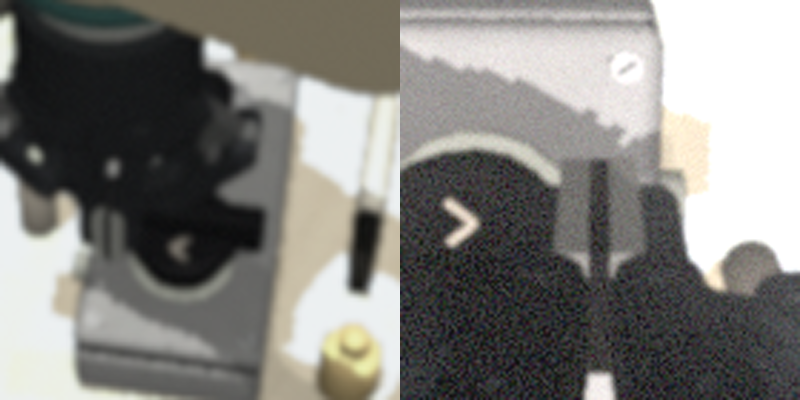

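{"fn": "step_arm", "kwargs": {"motion": [[[0.002, -0.002, 0.015, 0, 0, 0], [0.002, -0.002, 0.03, 0, 0, 0], [0.002, -0.002, 0.03, 0, 0, 0]]]}}

```text
time: 8.58
tool_pos: [476.3, 72.5, 65.1]
eef_rot: [0.486, 0.874, -0.0, -0.0]
ft_force: [-0.7, -0.3, 0.2]
width: -0.0
```

{"fn": "step_arm", "kwargs": {"motion": [[[-0.01, 0, 0, 0, 0, 0], [-0.02, 0, 0, 0, 0, 0], [-0.03, 0, 0, 0, 0, 0], [-0.03, 0, 0, 0, 0, 0], [-0.03, 0, 0, 0, 0, 0]]]}}

```text
time: 9.0
tool_pos: [480.9, 66.0, 65.9]
eef_rot: [0.486, 0.874, 0.0, 0.0]
ft_force: [-0.9, 0.2, -0.6]
width: 0.1
```

Run:
```python
from h import *
st(); s=r.sense(); v=s['tool_pos'][:2]-C; print('a,b',v@a,v@b,'Fa,Fb',s['ft_force'][:2]@a,s['ft_force'][:2]@b)
```

```text
t 9.0 p [480.9  66.   65.9] yaw 121.78 tilt [ 0.0002 -0.    ] F [-0.85  0.22 -0.58] M [ 0.02 -0.04 -0.02] w 0.1
a,b 29.993554739843802 20.2820422860415 Fa,Fb -0.6122177799678504 0.6308720808961682
```

Run:
```python
from h import *
base=([*wp(20.3)[0][:2],66],121.8)
for d,p in [(18,0),(16,0),(16,.06),(16,.12),(16,.18),(16,.24),(16,.30),(16,.36),(16,.42),(16,.48),(16,.54),(16,.60),(16,.66),(16,.72)]:
    print(p,row(*wp(d,p,66),base))
```

```text
0 [-0.009, -0.0, 0.0, 0.0, 0.0, 0.0]
0 [-0.017, -0.0, 0.0, 0.0, 0.0, 0.0]
0.06 [-0.025, 0.004, 0.0, 0.0, 0.0, 0.038]
0.12 [-0.032, 0.007, 0.0, 0.0, 0.0, 0.076]
0.18 [-0.04, 0.009, 0.0, 0.0, 0.0, 0.115]
0.24 [-0.048, 0.012, 0.0, 0.0, 0.0, 0.153]
0.3 [-0.056, 0.013, 0.0, 0.0, 0.0, 0.191]
0.36 [-0.064, 0.015, 0.0, 0.0, 0.0, 0.229]
0.42 [-0.072, 0.016, 0.0, 0.0, 0.0, 0.267]
0.48 [-0.08, 0.016, 0.0, 0.0, 0.0, 0.306]
0.54 [-0.088, 0.016, 0.0, 0.0, 0.0, 0.344]
0.6 [-0.096, 0.015, 0.0, 0.0, 0.0, 0.382]
0.66 [-0.104, 0.014, 0.0, 0.0, 0.0, 0.42]
0.72 [-0.112, 0.012, 0.0, 0.0, 0.0, 0.458]
```

{"fn": "step_arm", "kwargs": {"motion": [[[-0.009, 0, 0, 0, 0, 0], [-0.017, 0, 0, 0, 0, 0], [-0.025, 0.004, 0, 0, 0, 0.038], [-0.032, 0.007, 0, 0, 0, 0.076], [-0.04, 0.009, 0, 0, 0, 0.115], [-0.04, 0.009, 0, 0, 0, 0.115], [-0.04, 0.009, 0, 0, 0, 0.115]]]}}

```text
time: 9.58
tool_pos: [488.0, 58.7, 65.8]
eef_rot: [0.562, 0.827, -0.0, 0.0]
ft_force: [0.2, 0.6, -0.1]
width: 0.1
```

Run:
```python
from h import *
st(); s=r.sense(); v=s['tool_pos'][:2]-C; print('a,b',v@a,v@b,'Fa,Fb',s['ft_force'][:2]@a,s['ft_force'][:2]@b)
print(wp(16,.18))
im,m=snap('scene','s10.png')
im2,m=snap('top','t10.png')
a_=cv2.resize(im[180:280,210:310],(400,400),interpolation=cv2.INTER_CUBIC);b_=cv2.resize(cv2.convertScaleAbs(im2[170:270,180:280],alpha=1.8,beta=20),(400,400),interpolation=cv2.INTER_CUBIC)
cv2.imwrite('pics/s10c.png',np.hstack([a_,b_])); st()
```

```text
t 9.58 p [488.   58.7  65.8] yaw 111.54 tilt [ 0.0001 -0.0002] F [ 0.22  0.63 -0.08] M [ 0.04  0.04 -0.04] w 0.1
a,b 32.213846715134224 10.363973853245021 Fa,Fb 0.5202019064932644 0.4191628436041455
([np.float64(488.0996173644281), np.float64(58.83809033860412), 66.3], np.float64(111.48675968764518))
t 9.68 p [487.9  58.8  65.8] yaw 111.54 tilt [-0.     -0.0002] F [ 0.24  0.32 -0.34] M [-0.01  0.04  0.02] w -0.3
```

View pics/s10c.png

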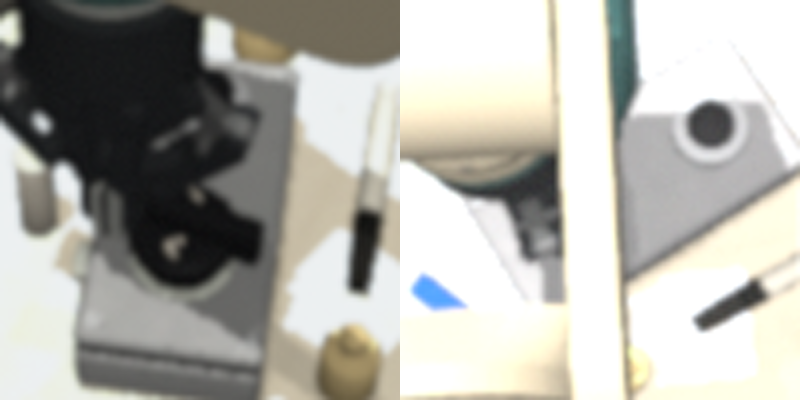

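The scene crop shows the wing turning clockwise with the finger (the arrow at crop (175,245) is tilted). I continue the arc.

Run:
```python
from h import *
base=([*wp(16,.18)[0][:2],66],wp(16,.18)[1])
for d,p in [(16,.24),(16,.30),(16,.36),(16,.42),(16,.48),(16,.54),(16,.60),(16,.66),(16,.72)]:
    print(p,row(*wp(d,p,66),base))
```

```text
0.24 [-0.007, 0.004, 0.0, 0.0, 0.0, 0.038]
0.3 [-0.015, 0.007, 0.0, 0.0, 0.0, 0.076]
0.36 [-0.023, 0.009, 0.0, 0.0, 0.0, 0.115]
0.42 [-0.03, 0.012, 0.0, 0.0, 0.0, 0.153]
0.48 [-0.038, 0.013, 0.0, 0.0, 0.0, 0.191]
0.54 [-0.046, 0.015, 0.0, 0.0, 0.0, 0.229]
0.6 [-0.055, 0.016, 0.0, 0.0, 0.0, 0.267]
0.66 [-0.063, 0.016, 0.0, 0.0, 0.0, 0.306]
0.72 [-0.071, 0.016, 0.0, 0.0, 0.0, 0.344]
```

{"fn": "step_arm", "kwargs": {"motion": [[[-0.007, 0.004, 0, 0, 0, 0.038], [-0.015, 0.007, 0, 0, 0, 0.076], [-0.023, 0.009, 0, 0, 0, 0.115], [-0.03, 0.012, 0, 0, 0, 0.153], [-0.038, 0.013, 0, 0, 0, 0.191], [-0.046, 0.015, 0, 0, 0, 0.229], [-0.046, 0.015, 0, 0, 0, 0.229], [-0.046, 0.015, 0, 0, 0, 0.229]]]}}

```text
time: 10.35
tool_pos: [495.7, 49.8, 66.0]
eef_rot: [0.701, 0.713, 0.0, 0.0]
ft_force: [1.0, 1.8, 1.2]
width: 0.2
```

Run:
```python
from h import *
st(); s=r.sense(); v=s['tool_pos'][:2]-C; print('a,b',v@a,v@b,'Fa,Fb',s['ft_force'][:2]@a,s['ft_force'][:2]@b)
print(wp(16,.54))
im,m=snap('scene','s11.png'); im2,m=snap('wrist','w11.png')
a_=cv2.resize(im[180:280,210:310],(400,400),interpolation=cv2.INTER_CUBIC);b_=cv2.resize(cv2.convertScaleAbs(im2[180:320,190:330],alpha=1.8,beta=20),(400,400),interpolation=cv2.INTER_CUBIC)
cv2.imwrite('pics/s11c.png',np.hstack([a_,b_])); st()
```

```text
t 10.35 p [495.7  49.8  66. ] yaw 90.99 tilt [0.0005 0.0004] F [0.98 1.77 1.22] M [ 0.32 -0.14 -0.07] w 0.2
a,b 34.14013806046918 -1.319132472762842 Fa,Fb 1.7627120688687798 0.9871168146661234
([np.float64(495.7850551591903), np.float64(49.39666091507634), 66.3], np.float64(90.86027906293555))
t 10.45 p [495.7  49.8  66. ] yaw 90.97 tilt [0.0006 0.0002] F [0.94 1.45 0.48] M [ 0.31 -0.13  0.06] w -0.0
```

View pics/s11c.png

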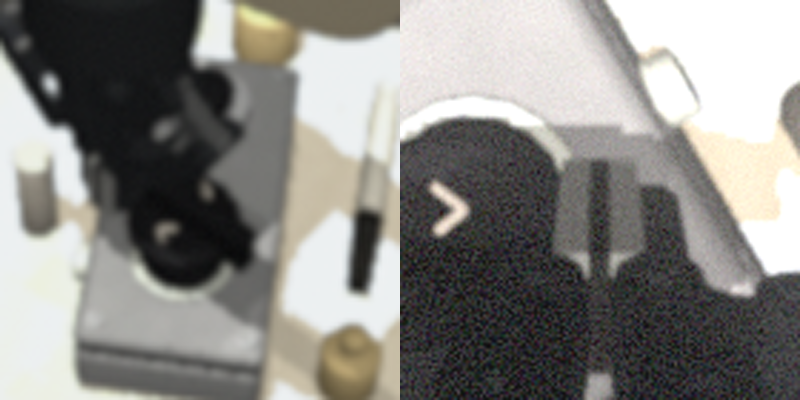

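{"fn": "step_arm", "kwargs": {"motion": [[[-0.009, 0.001, 0, 0, 0, 0.038], [-0.017, 0.001, 0, 0, 0, 0.076], [-0.025, 0.001, 0, 0, 0, 0.115], [-0.025, 0.001, 0, 0, 0, 0.115], [-0.025, 0.001, 0, 0, 0, 0.115]]]}}

```text
time: 10.87
tool_pos: [496.5, 43.7, 66.0]
eef_rot: [0.762, 0.647, 0.001, 0.0]
ft_force: [3.6, 4.0, -0.3]
width: 0.2
```

Run:
```python
from h import *
st(); s=r.sense(); v=s['tool_pos'][:2]-C; print('a,b',v@a,v@b,'Fa,Fb',s['ft_force'][:2]@a,s['ft_force'][:2]@b)
im,m=snap('scene','s12.png'); im2,m=snap('wrist','w12.png')
a_=cv2.resize(im[180:280,210:310],(400,400),interpolation=cv2.INTER_CUBIC);b_=cv2.resize(cv2.convertScaleAbs(im2[180:320,190:330],alpha=1.8,beta=20),(400,400),interpolation=cv2.INTER_CUBIC)
cv2.imwrite('pics/s12c.png',np.hstack([a_,b_])); st()
```

```text
t 10.87 p [496.5  43.7  66. ] yaw 80.63 tilt [0.0017 0.0006] F [ 3.6   4.01 -0.3 ] M [ 0.58 -0.63  0.04] w 0.2
a,b 31.54069471721373 -6.93509793281268 Fa,Fb 5.173710298423118 1.5169579291726616
t 10.97 p [496.5  43.7  66. ] yaw 80.65 tilt [0.0016 0.0005] F [ 3.8   3.69 -0.21] M [ 0.61 -0.6  -0.  ] w -0.2
```

View pics/s12c.png

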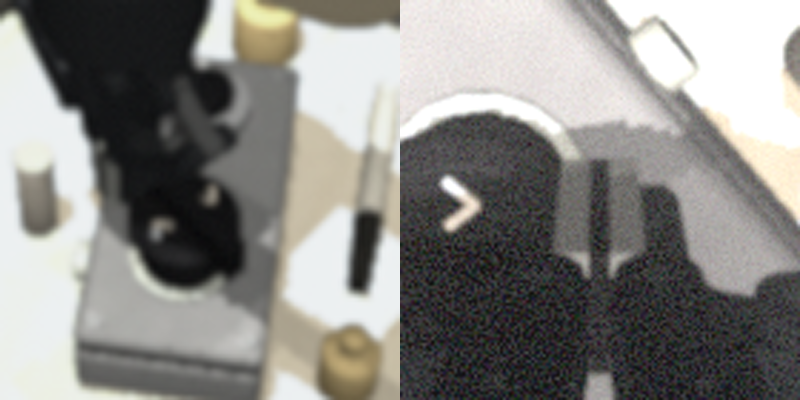

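Force is about 5 N, consistent with the return spring near 0.7 rad plus friction. I ease the wing back along the same arc so it isn't released with a snap.

Run:
```python
from h import *
base=([*wp(16,.72)[0][:2],66],wp(16,.72)[1])
for d,p in [(16,.66),(16,.60),(16,.50),(16,.40),(16,.30),(16,.20),(16,.10),(16,0),(22,0),(30,0)]:
    print(p,row(*wp(d,p,66),base))
```

```text
0.66 [0.007, -0.004, 0.0, 0.0, 0.0, -0.038]
0.6 [0.014, -0.009, 0.0, 0.0, 0.0, -0.076]
0.5 [0.025, -0.017, 0.0, 0.0, 0.0, -0.14]
0.4 [0.035, -0.026, 0.0, 0.0, 0.0, -0.204]
0.3 [0.043, -0.036, 0.0, 0.0, 0.0, -0.267]
0.2 [0.051, -0.048, 0.0, 0.0, 0.0, -0.331]
0.1 [0.058, -0.059, 0.0, 0.0, 0.0, -0.395]
0 [0.063, -0.072, 0.0, 0.0, 0.0, -0.458]
0 [0.081, -0.088, 0.0, 0.0, 0.0, -0.458]
0 [0.106, -0.109, 0.0, 0.0, 0.0, -0.458]
```

{"fn": "step_arm", "kwargs": {"motion": [[[0.007, -0.004, 0, 0, 0, -0.038], [0.014, -0.009, 0, 0, 0, -0.076], [0.025, -0.017, 0, 0, 0, -0.14], [0.035, -0.026, 0, 0, 0, -0.204], [0.043, -0.036, 0, 0, 0, -0.267], [0.051, -0.048, 0, 0, 0, -0.331], [0.058, -0.059, 0, 0, 0, -0.395], [0.063, -0.072, 0, 0, 0, -0.458], [0.081, -0.088, 0, 0, 0, -0.458], [0.106, -0.109, 0, 0, 0, -0.458], [0.106, -0.109, 0, 0, 0, -0.458], [0.106, -0.109, -0.1, 0, 0, -0.458], [0.106, -0.109, -0.2, 0, 0, -0.458], [0.106, -0.109, -0.2, 0, 0, -0.458]]]}}

```text
time: 12.13
tool_pos: [475.8, 74.2, 120.9]
eef_rot: [0.488, 0.873, 0.002, 0.003]
ft_force: [-0.3, 0.0, 0.6]
width: -0.2
```

Run:
```python
from h import *
st()
im,m=snap('scene','s13.png'); im2,m=snap('wrist','w13_.png')
a_=cv2.resize(im[180:280,210:310],(400,400),interpolation=cv2.INTER_CUBIC);b_=cv2.resize(cv2.imread('pics/s8.png')[180:280,210:310],(400,400),interpolation=cv2.INTER_CUBIC)
cv2.imwrite('pics/s13c.png',np.hstack([a_,b_])); st()
```

```text
t 12.13 p [475.8  74.2 120.9] yaw 121.64 tilt [0.0081 0.0002] F [-0.3   0.02  0.61] M [-0.01  0.02  0.03] w -0.2
t 12.23 p [474.   74.  116.7] yaw 121.65 tilt [ 0.0023 -0.0001] F [ 1.18 -0.39 -0.32] M [ 0.07 -0.02 -0.03] w 0.0
```

View pics/s13c.png

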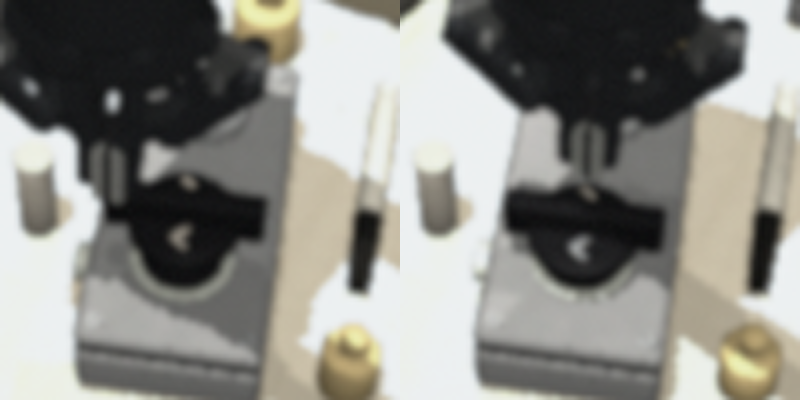

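View pics/w13_.png

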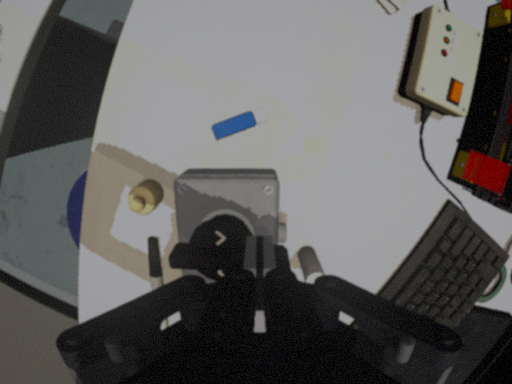

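The button is out again: the arrow is back at row 237 as at first, against 247 when latched, and the wing has turned back. The box and the loose things look unmoved. On to the reset button.

Run:
```python
from h import *
st(); print(row([515.5,-45.5,85],121.8))
```

```text
t 12.23 p [474.   74.  116.7] yaw 121.65 tilt [ 0.0023 -0.0001] F [ 1.18 -0.39 -0.32] M [ 0.07 -0.02 -0.03] w 0.0
[-0.494, -0.11, 0.127, 0.001, 0.001, -0.002]
```

{"fn": "step_arm", "kwargs": {"motion": [[[-0.494, -0.11, 0, 0, 0, -0.002], [-0.494, -0.11, 0, 0, 0, -0.002], [-0.494, -0.11, 0, 0, 0, -0.002], [-0.494, -0.11, 0.05, 0, 0, -0.002], [-0.494, -0.11, 0.1, 0, 0, -0.002], [-0.494, -0.11, 0.1, 0, 0, -0.002], [-0.494, -0.11, 0.1, 0, 0, -0.002]]]}}

```text
time: 12.82
tool_pos: [513.8, -45.3, 89.2]
eef_rot: [0.486, 0.874, -0.001, -0.002]
ft_force: [0.5, 0.1, 0.0]
width: -0.1
```

Run:
```python
from h import *
st()
m=vision.camera_model('wrist')
im,_=snap('scene','s14.png'); im2,_=snap('wrist','w14.png')
cv2.imwrite('pics/w14b.png',np.hstack([cv2.resize(im[140:260,210:310],(400,480),interpolation=cv2.INTER_CUBIC),cv2.resize(cv2.convertScaleAbs(im2[110:260,200:325],alpha=1.8,beta=20),(400,480),interpolation=cv2.INTER_CUBIC)]))
st()
```

```text
t 12.82 p [513.8 -45.3  89.2] yaw 121.86 tilt [-0.0035  0.0005] F [0.54 0.07 0.03] M [-0.04 -0.    0.01] w -0.1
t 12.92 p [514.9 -45.1  91. ] yaw 121.92 tilt [-0.     -0.0001] F [-0.1  -0.59 -0.15] M [ 0.01 -0.05 -0.01] w -0.3
```

View pics/w14b.png

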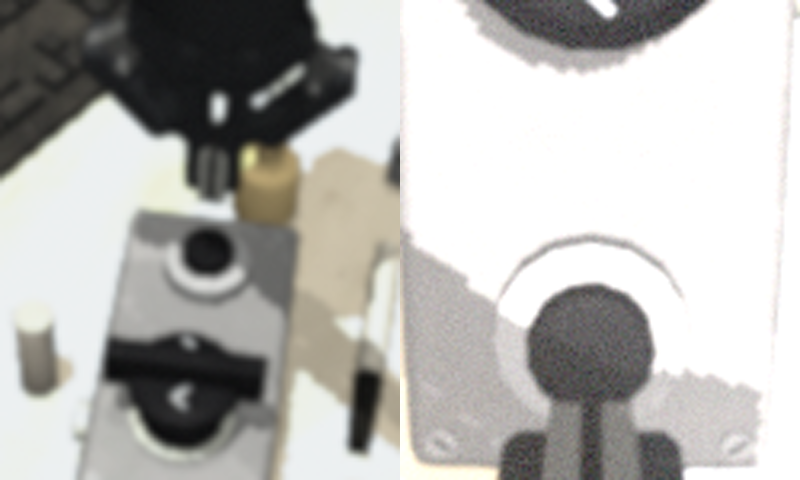

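Run:
```python
from h import *
m=vision.camera_model('wrist')
for z in (58,62,66): print(z,onz(m,259.7,217.2,z,True))
ms=vision.camera_model('scene')
u,v=210+207/4,140+248/4
for z in (58,62,66): print(z,onz(ms,u,v,z))
mt=vision.camera_model('top')
for z in (58,62,66): print(z,onz(mt,257.4,200.6,z))
```

```text
58 [516.93172194 -48.16910001  58.        ]
62 [516.14335929 -46.90935862  62.        ]
66 [515.35499664 -45.64961724  66.        ]
58 [520.77663723 -54.83060955  58.        ]
62 [518.82368248 -52.1554444   62.        ]
66 [516.87072774 -49.48027926  66.        ]
58 [517.60628617 -44.71162765  58.        ]
62 [516.84367204 -44.61494601  62.        ]
66 [516.08105791 -44.51826437  66.        ]
```

The views agree best at a height of about 66–68: reset at (515.5,-46). I trim by 1 mm and descend, expecting contact near TCP z of about 40.

{"fn": "step_arm", "kwargs": {"motion": [[[-0.004, 0, 0.05, 0, 0, 0], [-0.004, 0, 0.1, 0, 0, 0], [-0.004, 0, 0.14, 0, 0, 0], [-0.004, 0, 0.16, 0, 0, 0], [-0.004, 0, 0.16, 0, 0, 0], [-0.004, 0, 0.16, 0, 0, 0]]]}}

```text
time: 13.42
tool_pos: [515.6, -46.3, 51.1]
eef_rot: [0.486, 0.874, -0.0, 0.0]
ft_force: [-0.7, 0.1, -0.2]
width: 0.1
```

{"fn": "step_arm", "kwargs": {"motion": [[[0, 0, 0.008, 0, 0, 0], [0, 0, 0.016, 0, 0, 0], [0, 0, 0.016, 0, 0, 0], [0, 0, 0.016, 0, 0, 0]]]}}

```text
time: 13.75
tool_pos: [516.0, -46.5, 47.4]
eef_rot: [0.486, 0.874, 0.0, 0.001]
ft_force: [1.3, -0.7, 2.2]
width: 0.1
```

{"fn": "step_arm", "kwargs": {"motion": [[[0, 0, 0.006, 0, 0, 0], [0, 0, 0.012, 0, 0, 0], [0, 0, 0.012, 0, 0, 0], [0, 0, 0.012, 0, 0, 0]]]}}

```text
time: 14.08
tool_pos: [516.0, -46.5, 44.2]
eef_rot: [0.486, 0.874, 0.0, 0.001]
ft_force: [3.1, -0.1, 4.1]
width: 0.1
```

Contact came earlier than expected, and with an x force. Looking before going on.

Run:
```python
from h import *
st()
im,_=snap('scene','s15.png'); im2,_=snap('wrist','w15.png')
cv2.imwrite('pics/w15b.png',np.hstack([cv2.resize(im[140:260,210:310],(400,480),interpolation=cv2.INTER_CUBIC),cv2.resize(cv2.convertScaleAbs(im2[150:300,200:325],alpha=1.8,beta=20),(400,480),interpolation=cv2.INTER_CUBIC)]))
st()
```

```text
t 14.08 p [516.  -46.5  44.2] yaw 121.89 tilt [ 0.0014 -0.0002] F [ 3.1  -0.14  4.09] M [ 0.03 -0.4  -0.03] w 0.1
t 14.18 p [516.  -46.5  44.2] yaw 121.89 tilt [ 0.0013 -0.0003] F [3.3  0.4  2.97] M [ 0.03 -0.49  0.03] w -0.3
```

View pics/w15b.png

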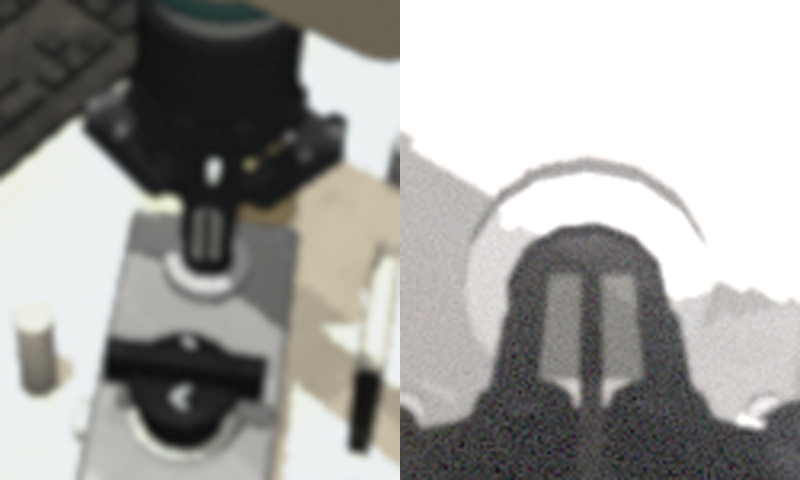

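View pics/w15.png

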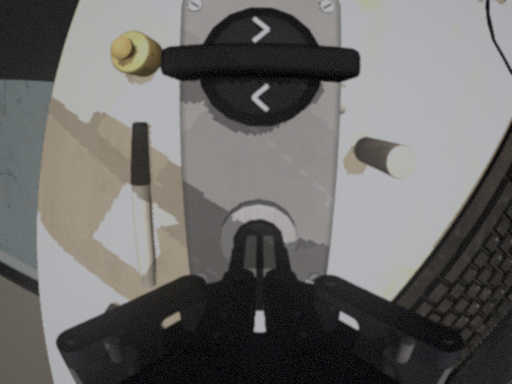

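Run:
```python
from h import *
mt=vision.camera_model('top')
p=onz(mt,165+662/5,165+118/5,60); q=onz(mt,165+655/5,165+135/5,30); print(p,q)
s=r.sense(); Rt=R.from_quat(s['eef_rot']).as_matrix()
print(Rt.T@(np.array([*p[:2],60])-s['tool_pos']))
im=cv2.imread('pics/s15.png'); cv2.imwrite('pics/s15b.png',cv2.resize(im[120:250,210:330],None,fx=4.5,fy=4.5,interpolation=cv2.INTER_CUBIC))
im=cv2.imread('pics/s14.png'); cv2.imwrite('pics/s14b.png',cv2.resize(im[120:250,210:330],None,fx=4.5,fy=4.5,interpolation=cv2.INTER_CUBIC))
```

```text
[ 543.15554436 -135.85630433   60.        ] [ 541.67570234 -136.01446115   30.        ]
[-90.2540302  -24.13348181 -15.70320657]
```

View pics/s15b.png

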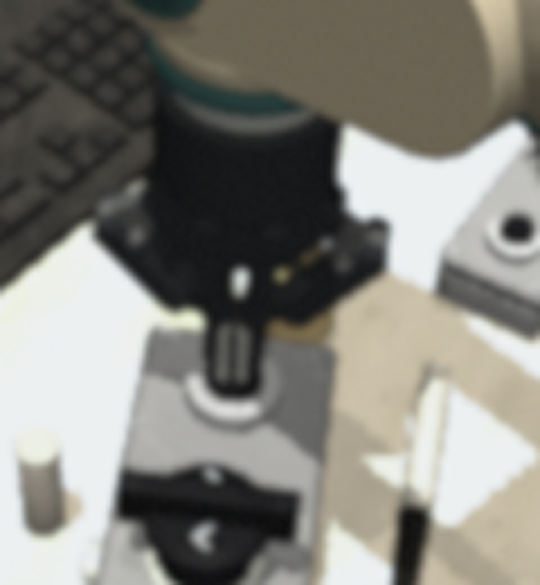

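It is the reset button: the weight is 90 mm away in tool x. With its top at about z=75 all the rays meet at (513.5,-43.5), which also matches the box geometry. I lift, shift 4 mm to its centre and press properly.

{"fn": "step_arm", "kwargs": {"motion": [[[0, 0, -0.02, 0, 0, 0], [0, 0, -0.048, 0, 0, 0], [0.016, -0.002, -0.048, 0, 0, 0], [0.016, -0.002, -0.048, 0, 0, 0], [0.016, -0.002, -0.048, 0, 0, 0]]]}}

```text
time: 14.6
tool_pos: [512.3, -43.1, 55.4]
eef_rot: [0.486, 0.874, -0.0, -0.001]
ft_force: [0.6, -0.1, 0.0]
width: 0.2
```

Run:
```python
from h import *
st()
im2,_=snap('wrist','w16.png'); st()
```

```text
t 14.6 p [512.3 -43.1  55.4] yaw 121.9 tilt [-0.0011  0.0001] F [ 0.56 -0.1   0.03] M [ 0.03 -0.05  0.01] w 0.2
t 14.65 p [512.4 -43.2  55.3] yaw 121.9 tilt [-0.0011  0.    ] F [-0.18 -0.4  -0.75] M [-0.03  0.07  0.05] w 0.1
```

Force free again at 55. Pressing now toward 43, then further by force.

{"fn": "step_arm", "kwargs": {"motion": [[[0, 0, 0.012, 0, 0, 0], [0, 0, 0.024, 0, 0, 0], [0, 0, 0.036, 0, 0, 0], [0, 0, 0.044, 0, 0, 0], [0, 0, 0.044, 0, 0, 0], [0, 0, 0.044, 0, 0, 0]]]}}

```text
time: 15.15
tool_pos: [512.8, -43.3, 44.9]
eef_rot: [0.486, 0.874, -0.0, -0.0]
ft_force: [-2.3, -0.2, 3.4]
width: -0.3
```

{"fn": "step_arm", "kwargs": {"motion": [[[0, 0, 0.004, 0, 0, 0], [0, 0, 0.004, 0, 0, 0], [0, 0, 0.004, 0, 0, 0]]]}}

```text
time: 15.4
tool_pos: [512.9, -43.3, 43.9]
eef_rot: [0.486, 0.874, -0.0, 0.0]
ft_force: [-2.0, 0.2, 4.1]
width: 0.1
```

{"fn": "step_arm", "kwargs": {"motion": [[[0, 0, 0.004, 0, 0, 0], [0, 0, 0.004, 0, 0, 0], [0, 0, 0.004, 0, 0, 0]]]}}

```text
time: 15.65
tool_pos: [513.0, -43.3, 42.9]
eef_rot: [0.486, 0.874, -0.0, 0.0]
ft_force: [-2.2, 0.3, 4.4]
width: -0.1
```

{"fn": "step_arm", "kwargs": {"motion": [[[0, 0, 0.004, 0, 0, 0], [0, 0, 0.004, 0, 0, 0], [0, 0, 0.004, 0, 0, 0]]]}}

```text
time: 15.9
tool_pos: [513.1, -43.3, 42.5]
eef_rot: [0.486, 0.874, -0.0, 0.0]
ft_force: [-4.3, 0.5, 8.0]
width: 0.2
```

The jump to 8 N with travel stalling at 42.5 means the end stop is reached. Letting go and lifting clear.

{"fn": "step_arm", "kwargs": {"motion": [[[0, 0, -0.02, 0, 0, 0], [0, 0, -0.06, 0, 0, 0], [0, 0, -0.15, 0, 0, 0], [0, 0, -0.3, 0, 0, 0], [0, 0, -0.45, 0, 0, 0], [0, 0, -0.55, 0, 0, 0], [0, 0, -0.55, 0, 0, 0]]]}}

```text
time: 16.48
tool_pos: [515.5, -43.6, 186.4]
eef_rot: [0.486, 0.874, 0.002, 0.005]
ft_force: [0.1, 0.6, 0.7]
width: 0.2
```

{"fn": "step_arm", "kwargs": {"motion": [[[-0.25, -0.25, 0, 0, 0, 0], [-0.5, -0.5, 0, 0, 0, 0], [-0.5, -0.5, 0, 0, 0, 0], [-0.5, -0.5, 0, 0, 0, 0], [-0.5, -0.5, 0, 0, 0, 0], [-0.5, -0.5, 0, 0, 0, 0]]]}}

```text
time: 16.98
tool_pos: [471.8, -218.0, 178.7]
eef_rot: [0.488, 0.873, -0.0, -0.0]
ft_force: [0.4, 0.3, -0.1]
width: 0.1
```

Run:
```python
from h import *
st()
im,m=snap('scene','s20.png'); im2,mt=snap('top','t20.png')
z=cv2.imread('pics/scene0.png')
cv2.imwrite('pics/s20b.png',np.hstack([cv2.resize(q[160:310,200:330],(390,450),interpolation=cv2.INTER_CUBIC) for q in (z,im)]))
z=cv2.imread('pics/top0.png')
cv2.imwrite('pics/t20b.png',np.vstack([cv2.resize(cv2.convertScaleAbs(q[165:275,165:315],alpha=1.5),None,fx=2.7,fy=2.7,interpolation=cv2.INTER_CUBIC) for q in (z,im2)]))
st()
```

```text
t 16.98 p [ 471.8 -218.   178.7] yaw 121.64 tilt [-0.0008 -0.    ] F [ 0.41  0.26 -0.09] M [ 0.   -0.01  0.02] w 0.1
t 17.08 p [ 472.8 -215.1  178.9] yaw 121.85 tilt [-0.0003  0.0007] F [0.38 0.3  0.04] M [-0.05 -0.04 -0.04] w -0.0
```

View pics/s20b.png

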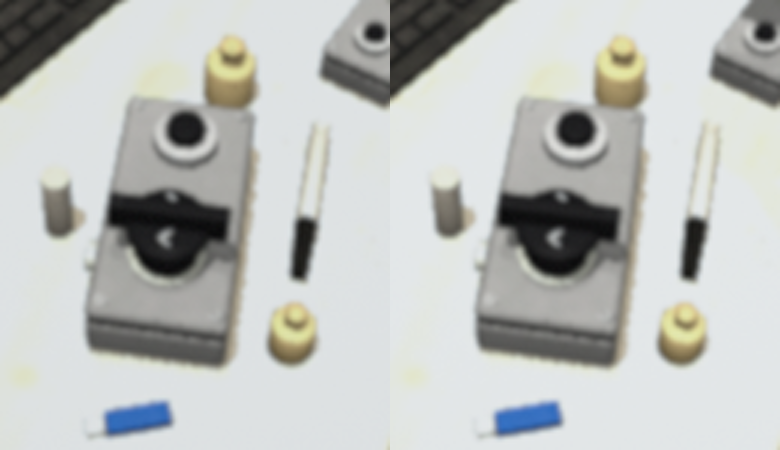

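View pics/t20b.png

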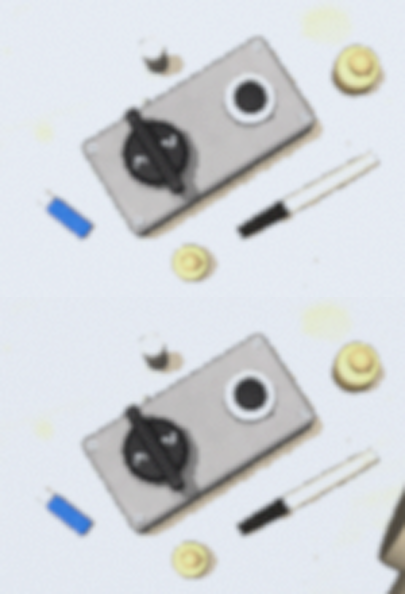

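Before and after views match: button out, wing straight, reset out, box and loose things in place, and the arm touching nothing. Handing in.

Run:
```python
from rig import job
print(job.close_job())
```

```text
the job is handed in; nothing more can be done
None
```

The emergency-stop test is done in the order asked, and I handed it in at about 17 s. No verdict is reported, and the joint travels can't be read directly, so each step is judged from force and images.

- **Press and latch:** I pressed the mushroom about 10 mm with shut fingertips, at most about 6 N in the readings. When I lifted off, the images showed it staying in by itself.
- **Turn and release:** I pushed one wing end clockwise along an arc of about 0.7 rad, at about 5 N. The button sprang up, and I eased the wing back to straight.
- **Reset:** I pressed it until it stopped moving, at about 8 N, and let go.

**Last checks:** the scene and top pictures match the starting ones. The mushroom is out, the wing is straight, the reset button is out, and the box and loose things are where they were. The force reading is near zero and the arm is well clear.

**What disagreed:**
- The real shut fingertips sit about 27 mm behind the reported tool point, so I found every contact by force.
- My first reset height was too low, about 67 mm against about 75 mm. That first touch pushed the button in part-way (about 4–5 mm) some 4 mm off centre. I lifted, re-centred and pressed again, so the reset button was touched twice.

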